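# Lift the tap cartridge out of the drip tray with the tongs

### The job

The old tap cartridge (the tall part in the shallow drip tray under the clear cover) still has drain cleaner on it, so do not touch it with the gripper. Pull the tray all the way out to its stop, then pick up the steel tongs by their arms, close their jaws on the cartridge and lift it upright about a hand's breadth above the tray. Finish holding it there in the tongs, still and clear of everything, with the tray left out and the other things left where they are.

Things in the scene. Friction and masses are not known exactly. Their poses are not given: they have to be found in the camera images.
- unit: Fixed white plastic tray housing, 220 deep (x) x 270 wide (y) x 99 high (z) mm, closed by a clear flat cover on top (stays shut). Origin: middle of its front edge, at the underside, on the worktop; its +x points into the housing, away from the robot, and the tray comes out along its -x.
- tray (a joint): How far the grey tray is pulled out, m: 0 fully in, 0.14 at its stop. It slides with about 1.5 N of friction and stays where it is left.
- tray_handle (a point): Middle of the tray's steel bar handle, a round bar 10 mm thick and 100 mm long along the unit's y, its axis 24 mm above the worktop and 42 mm in front of the tray's front wall (37 mm free gap, 92 mm in front of the housing when the tray is in). Room beneath it: 19 mm. Axes as the unit.
- tray_floor (a point): Centre of the tray's floor, on its upper face, 10 mm above the worktop. The tray is 220 (unit x) x 240 (unit y) mm outside with 5 mm walls whose rim stands 25 mm above the worktop; it sticks out 50 mm from the housing when in and 190 mm when fully out. Axes as the unit.
- tongs: Steel spring tongs lying on edge: two straight flat arms 230 mm long, 26 high (z), 3 thick, hinged to a head block (24 x 36 x 22). Origin: midway between the arms at the place to grip, at their lower edge; +x points to the jaws, y is the closing direction. Hinges at x = -100, arm ends at about x = +129. Outside width at the origin 54 at rest, about 34 when shut on the cartridge. 120 g.
- tongs_left (a joint): How far each arm of the tongs is turned inward, rad (both move together): 0 at rest, sprung open, 74 mm between the jaws at tongs_jaws; about 0.10 when shut on the cartridge's 28 mm body; 0.155 the stop. Squeezing at the tongs' origin takes 6 N to begin and about 10 N at 0.10, more to grip the item; let go, the arms spring open.
- tongs_jaws (a point): Point midway between the jaws, 108 mm ahead of the tongs' origin and 13 mm above their lower edge (mid-height of the arms). The item should come here. Axes as the tongs.
- cartridge: The tap cartridge, upright in the tray: brass foot disc 36 mm in diameter and 6 mm high, white ceramic body 28 mm in diameter from 6 to 60 mm, thin brass spindle 10 mm in diameter to 74 mm. Origin: centre of its underside, z up. 60 to 110 g.
- nut: Brass coupling ring lying in the tray beside the cartridge, 42 mm outside diameter, 20 mm high; origin at the centre of its underside. Leave it in the tray; it rides along with the tray.
- bottle: White cleaner bottle standing on the worktop, 64 mm in diameter, 140 mm high; origin at the centre of its underside. Leave it alone.
- wrench: Steel wrench, 220 mm long, lying on the worktop beside the housing; origin on its underside. Leave it alone.

How it is judged:
On the way, in this order (a step that is already met when the one before it is completed fails the run):
1. the tray is pulled out to its stop (value of joint tray above 0.134 m), for 0.2 s.
2. the tongs are held by the gripper, lifted off the worktop (contact force between the fingers and tongs above 1 N and height (world z) of tongs above 0.02 m), for 0.2 s.
3. the tongs are closed on the cartridge (contact force between tongs and cartridge above 1 N and value of joint tongs_left above 0.07 rad and horizontal distance between tongs_jaws and cartridge below 0.03 m), for 0.2 s.
At the end, for the whole second after the job is handed in: Tongs held by the fingers, cartridge between their jaws (within 35 mm of tongs_jaws, over 0.8 N), over 60 mm above the worktop, within 150 mm of the tray centre in plan, tilted under 0.45 rad, under 30 mm/s; cartridge and tongs clear of tray and housing; tray out over 125 mm; ring in the tray (height (world z) of cartridge above 0.06 m and angle between cartridge's own z axis and vertical below 0.45 rad and linear speed of cartridge below 0.03 m/s and contact force between tongs and cartridge above 0.8 N and contact force between the fingers and tongs above 1 N and contact force between each of unit, the arm and cartridge below 0.05 N and contact force between unit and tongs below 0.05 N and horizontal distance between tongs_jaws and cartridge below 0.035 m and horizontal distance between tray_floor and cartridge below 0.15 m and value of joint tray above 0.125 m and height (world z) of nut below 0.03 m); the arm keeps its last pose, push and grip.
It fails at once if the gripper or arm touches the cartridge (contact force between any of the fingers, the arm and cartridge above 0.5 N).
It fails at once if the cartridge is tipped over (angle between cartridge's own z axis and vertical above 0.8 rad).
It fails at once if the bottle or the wrench is disturbed (distance of any of bottle, wrench from where it was at the start of the episode above 0.03 m or angle between bottle's own z axis and vertical above 0.3 rad).
It fails at once if the ring is lifted or pushed out of the tray (height (world z) of nut above 0.05 m).
It also fails if it takes over 61 s, if anything falls off the work surface, if the arm or the gripper's body presses on something with over 40 N, if the wrist force passes 120 N, or if a joint passes its speed limit or range.

### The arm

A 6-joint arm with a two-finger parallel gripper is mounted at the origin on the work surface. World frame = base frame: x ahead of the robot, y to its left, z up, the work surface at z = 0. Lengths are in m, angles in rad, forces in N, time in s.
With the tool pointing down it reaches from about 0.35 to 0.975 m from the base axis. Payload 4.9 kg.
Tool frame: the origin (TCP) lies between the finger pads; the fingertips stand 11 mm ahead of it and the grasp point (between the pads) lies 8 mm behind it; x points along the fingers, y is the direction in which the jaws open and shut, and the axes are right-handed (so a half turn about x gives the same grasp; the last joint's range is limited). The gripper opens to 85 mm and grips with 20 to 120 N. Pads are 22 mm wide; open, the fingers measure 114 mm over their backs; the gripper's body (76 mm by 85 mm) begins 54 mm behind the grasp point. The pads swing forward as they close: fully open they stand 13 mm farther back than shut.
Start: joints at [0.986, 0.053, 1.613, -0, 1.476, -0.119], TCP at [0.281, 0.558, 0.242] pointing down, gripper open.
Joint ranges: [-3.01, 3.01], [-1.01, 2.22], [0.06, 2.58], [-1.02, 4.17], [0.09, 2.62], [-3.14, 3.14]. Speed limits (rad/s): [2.57, 2.57, 3.14, 3.14, 3.14, 3.14].

### API

Orientations are given as a unit quaternion [w, x, y, z].
In Python, from plant import robot gives the robot as it stands.
- The arm moves only by the shell command python3 -m pendant 'ROWS' [FORCE]. ROWS is JSON, a list of rows, each an object with "dr": the turn, a rotation vector about the tool's x, y, z in rad, a list of three; "dp": the shift along the tool's x, y, z in cm, a list of three; "fingers": the opening, from 0 (shut) to 1 (fully open). In form: [{"dr": [ax, ay, az], "dp": [tx, ty, tz], "fingers": fingers}, ...]. A call has exactly 5 rows; each row shifts and turns the pose as measured when the row begins, along the tool's axes as they then stand; what a row does not reach is not made up. A row lasts 1/12 s, in which the tool goes at most 41.7 mm and 7.16 degrees, less where a joint would pass 70% of its speed; a pose out of reach is approached as far as the arm can. A call with a gripper value outside its range is refused whole. The fingers move at their own pace and stop on an object; FORCE is the grip in N (left out, the last holds). Time passes only in rows, so rows that do not move let the fingers close, or fill a call up. It gives the time, the measured TCP pose, the force and the opening at its end, in the units of the state.
- robot.get_obs(): the state, without advancing time (a new reading comes with each control period).
- robot.snapshot(name): name is "scene" or "top" or "wrist"; returns a dict with "pixels" (480x640x3 uint8, blue, green, red), "mtx" (3x3 intrinsics, pixels), "cam_to_world" (4x4, takes a point from camera to world coordinates). Camera axes: x right, y up, looking along -z (the intrinsics and any distortion apply to the point x, -y, -z); pixel columns grow to the right and rows downward; lengths in m; the calibration is good to about 2 mm. A picture is of the moment at which its call begins. There is no depth.
- robot.finish_job(): hands the job in, once; it reports no verdict.
The state is a dict: "clock": time; "joints": joint angles; "qd": joint speeds; "joint_torque": joint torques, N m; "ee_pos": TCP position; "tool_rot": TCP orientation; "ft_force": force on the tool from outside, world axes, zero at the start; "moment": the same for the moment, N m; "gripper_width": finger opening in m.
Only numpy, scipy, OpenCV 4.12 (cv2) and the standard library are available. Lean on these libraries where they do the work, as an engineer would, in place of code of your own. Each camera call takes 0.05 s, during which the arm holds its last target. There are 200 camera calls.

## Working session

There is one attempt and no reset: what is moved stays moved. The work goes in short steps, Python scripts to look and compute and a shell command to move; the robot and the scene stay as the last step left them, time stands still between calls to the robot, and variables do not carry over. Pictures are saved under pics/ and viewed, about 8 in all and at most 12, crops included, and the job is handed in when it is done.

```bash
ls; mkdir -p pics
python3 - <<'E'
from plant import robot
import cv2,numpy as np
print(robot.get_obs())
for n in("scene","top"):
    s=robot.snapshot(n); cv2.imwrite(f"pics/{n}0.png",s["pixels"]); np.savez(f"pics/{n}0.npz",**{k:s[k] for k in("mtx","cam_to_world")}); print(n,s["mtx"].round(1).tolist(),s["cam_to_world"].round(3).tolist(),[k for k in s])
E
```

```text
pics
{'clock': 0.0, 'joints': array([ 9.86026081e-01,  5.33697265e-02,  1.61431032e+00,  9.56234228e-06,
        1.47602281e+00, -1.19001046e-01]), 'qd': array([-0.00114013, -0.00017342, -0.0005987 ,  0.00110131, -0.00087385,
       -0.0025293 ]), 'joint_torque': array([-2.02493924e-03, -3.93673217e+01, -3.70185471e+01, -2.76090259e-04,
        7.16859824e-03, -3.36882010e-05]), 'ee_pos': array([0.28035091, 0.55790887, 0.24104529]), 'tool_rot': array([ 0.68775747,  0.16249082,  0.68827808, -0.1638892 ]), 'ft_force': array([0.09263914, 0.56921403, 0.56515388]), 'moment': array([-0.03025401,  0.02404936, -0.00730828]), 'gripper_width': 0.08568991653149982}
scene [[590.8, 0.0, 313.4], [0.0, 590.8, 231.1], [0.0, 0.0, 1.0]] [[0.283, -0.542, 0.792, 1.538], [0.959, 0.151, -0.239, -0.276], [0.01, 0.827, 0.562, 0.745], [0.0, 0.0, 0.0, 1.0]] ['pixels', 'mtx', 'cam_to_world']
top [[612.3, 0.0, 311.9], [0.0, 612.3, 241.4], [0.0, 0.0, 1.0]] [[0.019, 0.976, -0.218, 0.262], [-1.0, 0.018, -0.009, 0.006], [-0.005, 0.218, 0.976, 1.537], [0.0, 0.0, 0.0, 1.0]] ['pixels', 'mtx', 'cam_to_world']
```

View pics/top0.png

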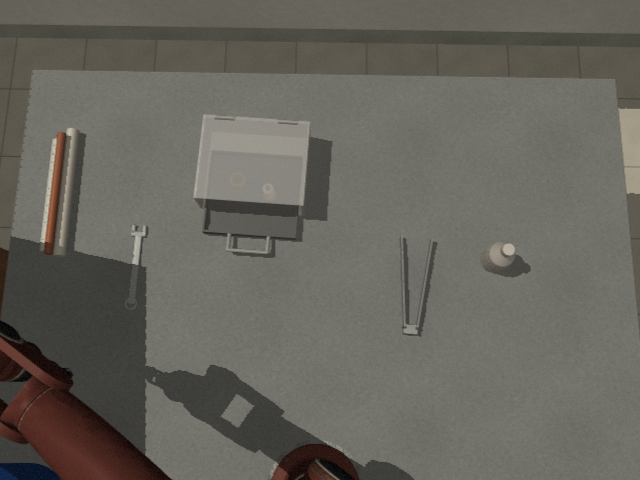

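View pics/scene0.png

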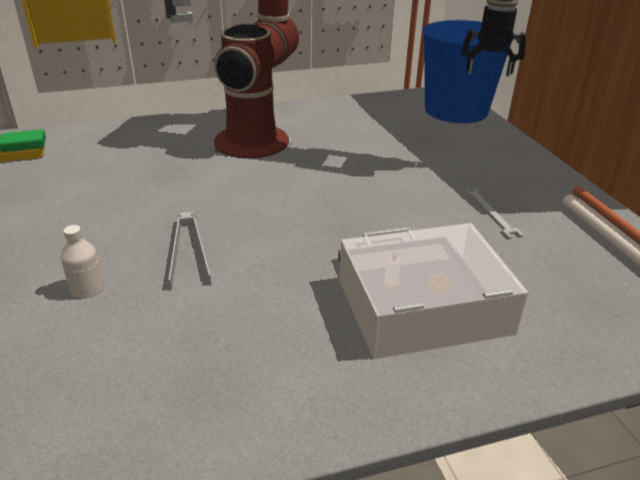

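The top view shows the unit around (252,160) with its handle at about (249,248). The cartridge is at about (268,190) and the ring at (238,180). The tongs' head is at (411,329) with the jaw ends near (403,238) and (433,241), the bottle is at (497,258) and the wrench at (136,265). I'll enlarge these.

Run:
```python
import cv2,numpy as np
a=cv2.imread("pics/top0.png")
f=lambda x0,y0,w,h:cv2.resize(a[y0:y0+h,x0:x0+w],None,fx=5,fy=5,interpolation=cv2.INTER_CUBIC)
L=f(190,165,85+35,100); R=f(392,228,40+4,112)
o=np.zeros((560,820,3),np.uint8); o[:500,:600]=L; o[:560,600:820]=R
cv2.imwrite("pics/crop0.png",cv2.convertScaleAbs(o[:, :800],alpha=1.5))
```

```text
(no output)
```

View pics/crop0.png

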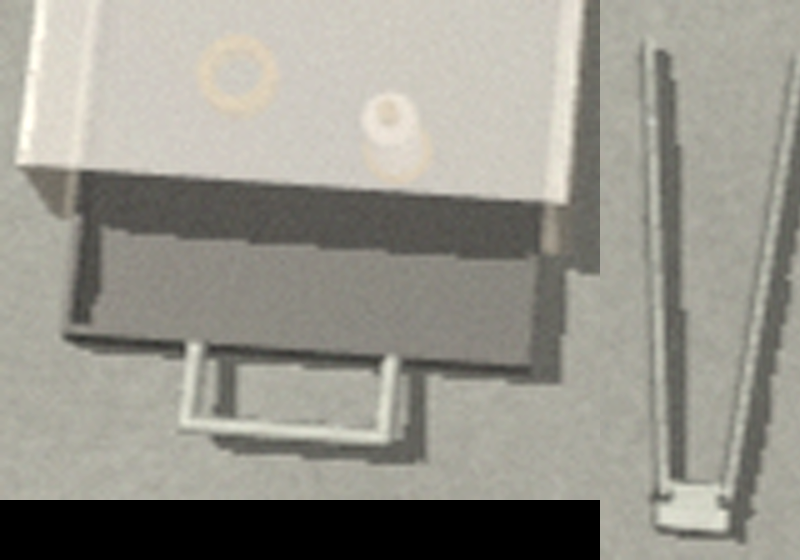

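```bash
cat > h.py <<'E'
import numpy as np, cv2
from scipy.spatial.transform import Rotation as R
def ray(u,v,K,T,z):
    d=T[:3,:3]@np.array([(u-K[0,2])/K[0,0],-(v-K[1,2])/K[1,1],-1.]); o=T[:3,3]
    return o+d*(z-o[2])/d[2]
def proj(p,K,T):
    c=T[:3,:3].T@(np.asarray(p)-T[:3,3]); return K[0,2]-K[0,0]*c[0]/c[2],K[1,2]+K[1,1]*c[1]/c[2]
def tool(q): # columns: tool axes in world
    return R.from_quat(np.roll(q,-1)).as_matrix()
def state(robot):
    o=robot.get_obs(); print("t",round(o["clock"],2),"p",o["ee_pos"].round(4),"f",o["ft_force"].round(1),"w",round(o["gripper_width"],4)); print(tool(o["tool_rot"]).round(3).tolist(),"q6",o["joints"].round(2)); return o
def goto(robot,p,yaw_y=None,down=(0,0,-1)):
    "print dp(cm, tool axes), dr (rad, tool axes) to put TCP at p, tool x along down and y along yaw_y"
    o=state(robot); M=tool(o["tool_rot"]); print("dp",(M.T@(np.array(p)-o["ee_pos"])*100).round(2))
    if yaw_y is not None:
        x=np.array(down,float); x/=np.linalg.norm(x)
        for s in(1,-1):
            y=s*np.array([*yaw_y,0][:3],float); y-=x*(x@y); y/=np.linalg.norm(y)
            G=np.c_[x,y,np.cross(x,y)]; print("dr",s,R.from_matrix(M.T@G).as_rotvec().round(3))
E
python3 - <<'E'
from h import *
d=np.load("pics/top0.npz");K,T=d["mtx"],d["cam_to_world"]
P=lambda n,x,y,z,ox=190,oy=165:print(n,ray(ox+x/5-.4,oy+y/5-.4,K,T,z).round(4))
P("hL",184,425,.024);P("hR",395,438,.024);P("hM",288,432,.024)
P("spindle",389,112,.084);P("foot",398,152,.013);P("ring",237,75,.03)
P("wallL",68,332,.025);P("wallR",540,366,.025);P("houL",18,163,.099);P("houR",568,203,.099)
for n,x,y,z in(("hdBL",57,527,.023),("hdBR",128,533,.023),("hdTL",66,485,.023),("hdTR",128,487,.023),("tipL",50,40,.026),("tipR",199,48,.026)):P(n,x,y,z,392,228)
import cv2
a=cv2.imread("pics/top0.png");print(ray(433,240,K,T,.026).round(4))
print("bottle",ray(508,249,K,T,.14),"wrench",ray(137,230,K,T,.005))
from plant import robot
goto(robot,[0.4,0.1,0.2],[0.07,1])
E
```

```text
hL [0.5741 0.2354 0.024 ]
hR [0.5693 0.1286 0.024 ]
hM [0.5714 0.1827 0.024 ]
spindle [0.7221 0.1324 0.084 ]
foot [0.723  0.1332 0.013 ]
ring [0.7578 0.2163 0.03  ]
wallL [0.6211 0.2967 0.025 ]
wallR [0.6077 0.0563 0.025 ]
houL [0.6881 0.3119 0.099 ]
houR [0.6726 0.0422 0.099 ]
hdBL [ 0.3737 -0.2077  0.023 ]
hdBR [ 0.3714 -0.2424  0.023 ]
hdTL [ 0.3942 -0.2123  0.023 ]
hdTR [ 0.3938 -0.2428  0.023 ]
tipL [ 0.618  -0.2069  0.026 ]
tipR [ 0.6152 -0.2821  0.026 ]
[ 0.608 -0.286  0.026]
bottle [ 0.56361465 -0.43783035  0.14      ] wrench [0.6253521 0.4714706 0.005    ]
t 0.1 p [0.2804 0.558  0.2412] f [-0.1  0.1 -0.9] w 0.0853
[[-0.001, 0.449, 0.893], [-0.002, 0.893, -0.449], [-1.0, -0.002, -0.0]] q6 [ 0.99  0.05  1.61 -0.    1.48 -0.12]
dp [  4.18 -35.54  31.25]
dr 1 [-0.396 -0.001  0.002]
dr -1 [2.746e+00 2.000e-03 1.000e-03]
```

Handle centre is at (0.571, 0.182), the unit's x axis is about (0.9985, -0.055), and the cartridge is at (0.7225, 0.133). I'll turn the tool by +1.16 rad first, then move over the handle.

```bash
python3 -m pendant '[{"dr":[0.12,0,0],"dp":[0,0,0],"fingers":0.36},{"dr":[0.12,0,0],"dp":[0,0,0],"fingers":0.36},{"dr":[0.12,0,0],"dp":[0,0,0],"fingers":0.36},{"dr":[0.12,0,0],"dp":[0,0,0],"fingers":0.36},{"dr":[0.12,0,0],"dp":[0,0,0],"fingers":0.36}]' 30 
python3 -m pendant '[{"dr":[0.12,0,0],"dp":[0,0,0],"fingers":0.36},{"dr":[0.12,0,0],"dp":[0,0,0],"fingers":0.36},{"dr":[0.12,0,0],"dp":[0,0,0],"fingers":0.36},{"dr":[0.12,0,0],"dp":[0,0,0],"fingers":0.36},{"dr":[0.08,0,0],"dp":[0,0,0],"fingers":0.36}]'
python3 -c "
from h import *; from plant import robot
goto(robot,[0.571,0.182,0.10],[0.9985,-0.055])"
```

```text
clock: 0.52
ee_pos: [0.2794, 0.5565, 0.2374]
tool_rot: [0.605, 0.363, 0.605, -0.369]
ft_force: [0.4, -0.0, 0.3]
gripper_width: 0.0309
clock: 0.93
ee_pos: [0.2784, 0.5549, 0.2334]
tool_rot: [-0.475, -0.52, -0.472, 0.53]
ft_force: [0.3, -0.3, 0.5]
gripper_width: 0.0312
t 0.93 p [0.2784 0.5549 0.2334] f [ 0.3 -0.3  0.5] w 0.0312
[[-0.008, 0.995, -0.103], [-0.012, -0.103, -0.995], [-1.0, -0.007, 0.013]] q6 [ 0.99  0.06  1.62 -0.    1.48  1.09]
dp [13.56 33.05 33.89]
dr 1 [-0.049  0.013  0.007]
dr -1 [ 3.093  0.011 -0.02 ]
```

```bash
for i in 1 ; do python3 -m pendant '[{"dr":[-0.03,0.013,0.007],"dp":[0.5,2.7,2.8],"fingers":0.36},{"dr":[-0.02,0,0],"dp":[0.5,2.7,2.8],"fingers":0.36},{"dr":[0,0,0],"dp":[0.5,2.7,2.8],"fingers":0.36},{"dr":[0,0,0],"dp":[0.5,2.7,2.8],"fingers":0.36},{"dr":[0,0,0],"dp":[0.5,2.7,2.8],"fingers":0.36}]'; 
python3 -m pendant '[{"dr":[0,0,0],"dp":[0.5,2.7,2.8],"fingers":0.36},{"dr":[0,0,0],"dp":[0.5,2.7,2.8],"fingers":0.36},{"dr":[0,0,0],"dp":[0.5,2.7,2.8],"fingers":0.36},{"dr":[0,0,0],"dp":[0.5,2.7,2.8],"fingers":0.36},{"dr":[0,0,0],"dp":[0.5,2.7,2.8],"fingers":0.36}]'; done
python3 -c "
from h import *; from plant import robot
goto(robot,[0.571,0.182,0.10],[0.9985,-0.055])"
```

```text
clock: 1.35
ee_pos: [0.4019, 0.4062, 0.2057]
tool_rot: [-0.489, -0.51, -0.491, 0.51]
ft_force: [0.5, 0.5, 0.3]
gripper_width: 0.0308
clock: 1.77
ee_pos: [0.5341, 0.2521, 0.1766]
tool_rot: [-0.488, -0.509, -0.491, 0.511]
ft_force: [-0.7, 0.9, -0.4]
gripper_width: 0.0307
t 1.77 p [0.5341 0.2521 0.1766] f [-0.7  0.9 -0.4] w 0.0307
[[-0.005, 0.999, -0.04], [0.001, -0.04, -0.999], [-1.0, -0.005, -0.001]] q6 [0.31 0.02 1.75 0.   1.37 0.35]
dp [7.63 4.   6.87]
dr 1 [ 0.015 -0.001  0.005]
dr -1 [-3.126e+00 -8.000e-03 -2.000e-03]
```

```bash
python3 -m pendant '[{"dr":[0.015,0,0.005],"dp":[1.5,1,1.7],"fingers":0.36},{"dr":[0,0,0],"dp":[1.5,1,1.7],"fingers":0.36},{"dr":[0,0,0],"dp":[1.5,1,1.7],"fingers":0.36},{"dr":[0,0,0],"dp":[1.5,1,1.7],"fingers":0.36},{"dr":[0,0,0],"dp":[1.5,0,0],"fingers":0.36}]'
python3 -c "
from h import *; from plant import robot
goto(robot,[0.571,0.182,0.018],[0.9985,-0.055])
s=robot.snapshot('wrist'); np.savez('pics/w1.npz',mtx=s['mtx'],cam_to_world=s['cam_to_world']);cv2.imwrite('pics/w1.png',s['pixels'])"
```

```text
clock: 2.18
ee_pos: [0.5777, 0.1715, 0.1]
tool_rot: [0.485, 0.517, 0.482, -0.515]
ft_force: [-0.1, 1.6, -0.2]
gripper_width: 0.0306
t 2.18 p [0.5777 0.1715 0.1   ] f [-0.1  1.6 -0.2] w 0.0306
[[0.006, 0.998, -0.065], [-0.0, -0.065, -0.998], [-1.0, 0.006, -0.0]] q6 [ 0.17  0.12  1.78 -0.    1.23  0.23]
dp [ 8.19 -0.79 -1.  ]
dr 1 [-0.01  -0.    -0.006]
dr -1 [ 3.132 -0.009  0.   ]
```

View pics/w1.png

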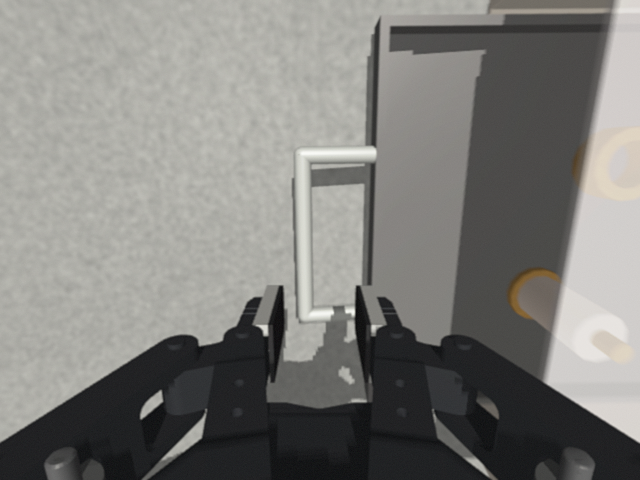

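The wrist view shows the bar running from (304,154) to (308,316), the tray wall's front face at column ~374, and the cartridge foot at about (535,295).

```bash
python3 -c "
from h import *
d=np.load('pics/w1.npz');K,T=d['mtx'],d['cam_to_world']
for n,u,v,z in (('e1',304,154,.024),('e2',308,316,.024),('m',306,235,.024),('wall',377,235,.025),('foot',536,296,.014)): print(n,ray(u,v,K,T,z).round(4))"
```

```text
e1 [0.5732 0.2338 0.024 ]
e2 [0.568  0.1329 0.024 ]
m [0.5708 0.1866 0.024 ]
wall [0.6132 0.184  0.025 ]
foot [0.7195 0.1321 0.014 ]
```

```bash
python3 -m pendant '[{"dr":[-0.01,0,-0.006],"dp":[0,-0.8,-1.1],"fingers":0.36},{"dr":[0,0,0],"dp":[2,0,0],"fingers":0.36},{"dr":[0,0,0],"dp":[2,0,0],"fingers":0.36},{"dr":[0,0,0],"dp":[2,0,0],"fingers":0.36},{"dr":[0,0,0],"dp":[1,0,0],"fingers":0.36}]' 40
python3 -c "
from h import *; from plant import robot
goto(robot,[0.571,0.182,0.018],[0.9985,-0.055])"
```

```text
clock: 2.65
ee_pos: [0.5659, 0.1888, 0.0273]
tool_rot: [-0.485, -0.512, -0.489, 0.513]
ft_force: [-0.4, -0.6, -0.4]
gripper_width: 0.0309
t 2.65 p [0.5659 0.1888 0.0273] f [-0.4 -0.6 -0.4] w 0.0309
[[-0.005, 0.999, -0.051], [0.003, -0.051, -0.999], [-1.0, -0.005, -0.003]] q6 [0.2  0.21 1.82 0.   1.11 0.25]
dp [0.92 0.55 0.65]
dr 1 [ 0.004 -0.003  0.005]
dr -1 [-3.138 -0.008 -0.004]
```

```bash
python3 -m pendant '[{"dr":[0,0,0],"dp":[0.9,0.5,0.6],"fingers":0.36},{"dr":[0,0,0],"dp":[0,0,0],"fingers":0},{"dr":[0,0,0],"dp":[0,0,0],"fingers":0},{"dr":[0,0,0],"dp":[0,0,0],"fingers":0},{"dr":[0,0,0],"dp":[0,0,0],"fingers":0}]' 40
python3 -c "
from h import *; from plant import robot
goto(robot,[0.431,0.190,0.018],[0.9985,-0.055])"
```

```text
clock: 3.07
ee_pos: [0.5689, 0.1848, 0.0171]
tool_rot: [-0.485, -0.51, -0.491, 0.513]
ft_force: [2.5, 0.1, -6.9]
gripper_width: 0.0084
t 3.07 p [0.5689 0.1848 0.0171] f [ 2.5  0.1 -6.9] w 0.0084
[[-0.008, 0.999, -0.047], [0.003, -0.047, -0.999], [-1.0, -0.008, -0.002]] q6 [0.19 0.23 1.82 0.   1.1  0.23]
dp [  0.02 -13.8    0.13]
dr 1 [ 0.008 -0.002  0.008]
dr -1 [-3.134e+00 -1.200e-02 -3.000e-03]
```

```bash
python3 -m pendant '[{"dr":[0,0,0],"dp":[0,-1.5,0],"fingers":0},{"dr":[0,0,0],"dp":[0,-2.5,0],"fingers":0},{"dr":[0,0,0],"dp":[0,-2.5,0],"fingers":0},{"dr":[0,0,0],"dp":[0,-2.5,0],"fingers":0},{"dr":[0,0,0],"dp":[0,-2,0],"fingers":0}]' 40
python3 -c "
from h import *; from plant import robot
goto(robot,[0.431,0.190,0.018],[0.9985,-0.055])"
```

```text
clock: 3.48
ee_pos: [0.4609, 0.1908, 0.0171]
tool_rot: [0.486, 0.515, 0.488, -0.51]
ft_force: [3.4, 0.0, -5.6]
gripper_width: 0.0081
t 3.48 p [0.4609 0.1908 0.0171] f [ 3.4  0.  -5.6] w 0.0081
[[0.003, 0.999, -0.052], [0.007, -0.052, -0.999], [-1.0, 0.002, -0.007]] q6 [0.24 0.01 2.07 0.01 1.06 0.29]
dp [-0.1  -2.98  0.24]
dr 1 [ 0.003 -0.007 -0.002]
dr -1 [-3.138  0.004 -0.012]
```

```bash
python3 -m pendant '[{"dr":[0,0,0],"dp":[0,-1,0],"fingers":0},{"dr":[0,0,0],"dp":[0,-1,0],"fingers":0},{"dr":[0,0,0],"dp":[0,-0.7,0],"fingers":0},{"dr":[0,0,0],"dp":[0,-0.5,0],"fingers":0},{"dr":[0,0,0],"dp":[0,-0.4,0],"fingers":0}]'
python3 -m pendant '[{"dr":[0,0,0],"dp":[0,-0.4,0],"fingers":0},{"dr":[0,0,0],"dp":[0,-0.3,0],"fingers":0},{"dr":[0,0,0],"dp":[0,-0.3,0],"fingers":0},{"dr":[0,0,0],"dp":[0,-0.2,0],"fingers":0},{"dr":[0,0,0],"dp":[0,-0.1,0],"fingers":0}]'
python3 -c "
from h import *; from plant import robot
goto(robot,[0.431,0.190,0.018],[0.9985,-0.055])"
```

```text
clock: 3.9
ee_pos: [0.4463, 0.1917, 0.0186]
tool_rot: [0.504, 0.535, 0.471, -0.489]
ft_force: [17.7, 2.0, -22.1]
gripper_width: 0.0081
clock: 4.32
ee_pos: [0.4466, 0.1917, 0.0185]
tool_rot: [0.51, 0.546, 0.462, -0.478]
ft_force: [3.3, 2.5, -8.8]
gripper_width: 0.0083
t 4.32 p [0.4466 0.1917 0.0185] f [ 3.3  2.5 -8.8] w 0.0083
[[0.117, 0.992, -0.051], [0.016, -0.053, -0.998], [-0.993, 0.116, -0.022]] q6 [ 0.26 -0.09  2.16 -0.02  0.95  0.32]
dp [-0.13 -1.54  0.25]
dr 1 [ 0.003 -0.022 -0.116]
dr -1 [-3.133  0.182 -0.034]
```

The tray stopped at handle x ≈ 0.447. That fits the housing front at 0.680 minus 0.232, because the tray began about 17 mm out. I'll release, straighten the tool and lift.

```bash
python3 -m pendant '[{"dr":[0,0,0],"dp":[0,0,0],"fingers":0.36},{"dr":[0,0,0],"dp":[0,0,0],"fingers":0.36},{"dr":[0,-0.02,-0.1],"dp":[0,0,0],"fingers":0.36},{"dr":[0,0,0],"dp":[-3,0,0],"fingers":0.36},{"dr":[0,0,0],"dp":[-4,0,0],"fingers":0.36}]'
python3 -m pendant '[{"dr":[0,0,0],"dp":[-3,0,0],"fingers":0.36},{"dr":[0,0,0],"dp":[-4,0,0],"fingers":0.36},{"dr":[0,0,0],"dp":[-4,0,4],"fingers":1},{"dr":[0,0,0],"dp":[-3,0,4],"fingers":1},{"dr":[0,0,0],"dp":[0,0,4],"fingers":1}]'
python3 - <<'E'
from h import *; from plant import robot
s=robot.snapshot('top');K,T=s['mtx'],s['cam_to_world']
a=s['pixels']
f=lambda x0,y0,w,h:cv2.resize(a[y0:y0+h,x0:x0+w],None,fx=4,fy=4,interpolation=cv2.INTER_CUBIC)
o=np.zeros((600,800,3),np.uint8); o[:600,:560]=f(190,165,140,150); o[:460,570:794]=f(388,228,56,115)
cv2.imwrite("pics/t2.png",cv2.convertScaleAbs(o,alpha=1.5))
# tongs frame from first look
head=np.array([.3738,-.2263]); 
tip=np.array([.6155,-.2445]);x=(tip-head);x/=np.linalg.norm(x);org=head+x*.112;print("x",x,"org",org)
goto(robot,[*org,.15],[-x[1],x[0]])
E
```

```text
clock: 4.73
ee_pos: [0.4388, 0.1896, 0.0791]
tool_rot: [-0.485, -0.507, -0.489, 0.519]
ft_force: [1.3, 0.2, 0.7]
gripper_width: 0.0308
clock: 5.15
ee_pos: [0.4404, 0.0907, 0.2205]
tool_rot: [-0.49, -0.509, -0.489, 0.511]
ft_force: [2.4, -0.2, 0.6]
gripper_width: 0.066
x [ 0.99717696 -0.07508738] org [ 0.48548382 -0.23470979]
t 5.2 p [0.4399 0.084  0.2188] f [ 2.9 -3.1 -0.3] w 0.0733
[[-0.003, 0.999, -0.048], [-0.01, -0.048, -0.999], [-1.0, -0.003, 0.01]] q6 [ 0.03 -0.38  2.03 -0.01  1.49  0.08]
dp [ 7.18  6.11 31.55]
dr 1 [-1.544  0.006  0.01 ]
dr -1 [ 1.598  0.01  -0.006]
```

View pics/t2.png

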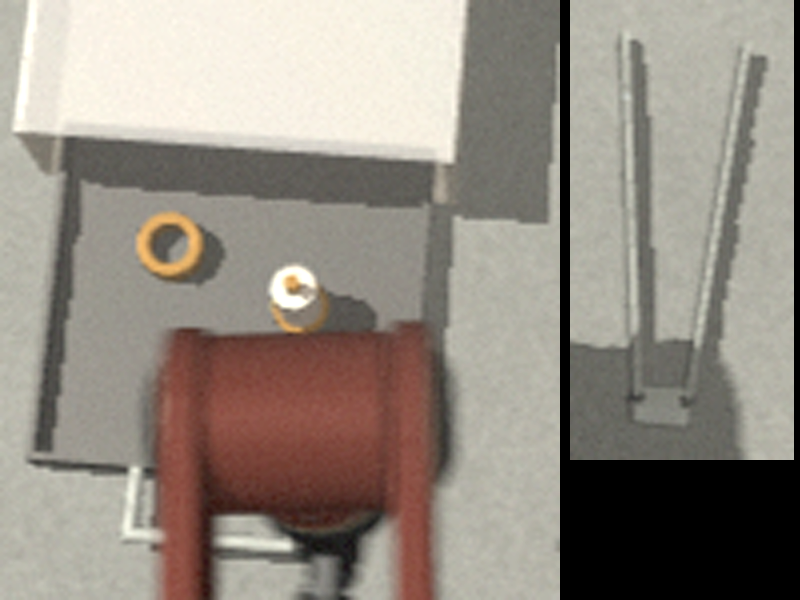

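The tray is out and empty of the gripper. The cartridge stands upright with its spindle at crop (294,283), and the ring is at (170,243). The tongs' tips are at (627,37) and (747,48) and the hinge pins at (636,398) and (685,401).

Run:
```python
from h import *; from plant import robot
d=np.load("pics/top0.npz");K,T=d["mtx"],d["cam_to_world"]
P=lambda n,x,y,z,ox=190,oy=165:(lambda r:(print(n,r.round(4)),r)[1])(ray(ox+x/4-.4,oy+y/4-.4,K,T,z))
P("spindle",294,283,.084);P("foot",299,306,.013);P("ring",170,244,.03);P("wallL",35,460,.025);P("hL",128,537,.024)
P("houL",14,132,.099);P("houR",455,162,.099)
q=[P(n,x-570,y,z,388,228)[:2] for n,x,y,z in(("tipL",627,37,.026),("tipR",747,48,.026),("pinL",636,398,.023),("pinR",686,401,.023),("bL",634,420,.023),("bR",688,425,.023))]
t=(q[0]+q[1])/2;p=(q[2]+q[3])/2;x=(t-p)/np.linalg.norm(t-p);print("len",np.linalg.norm(t-p),"x",x,"org",p+x*.1,t-x*.129)
for n in(0,2): 
  v=q[n+1]-q[n]; print("across",np.linalg.norm(v),-v[1],v[0], "perp x",np.array([-v[1],v[0]])/np.linalg.norm(v))
```

```text
spindle [0.5988 0.1386 0.084 ]
foot [0.6003 0.1413 0.013 ]
ring [0.6353 0.2232 0.03  ]
wallL [0.4961 0.3016 0.025 ]
hL [0.4491 0.2411 0.024 ]
houL [0.687  0.3121 0.099 ]
houR [0.6728 0.0418 0.099 ]
tipL [ 0.6148 -0.2075  0.026 ]
tipR [ 0.609  -0.2831  0.026 ]
pinL [ 0.3881 -0.2105  0.023 ]
pinR [ 0.3869 -0.2412  0.023 ]
bL [ 0.3747 -0.2091  0.023 ]
bR [ 0.3723 -0.2421  0.023 ]
len 0.2252438144586374 x [ 0.99626788 -0.08631517] org [ 0.48710918 -0.23448719] [ 0.48336701 -0.23416298]
across 0.07588549273163937 0.07566702347466189 -0.005754091206147005 perp x [ 0.99712107 -0.07582597]
across 0.030647233508017176 0.03062181948717571 -0.0012478353215695792 perp x [ 0.99917076 -0.04071608]
```

```bash
for i in 1; do python3 -m pendant '[{"dr":[-0.12,0,0],"dp":[0,0,4],"fingers":1},{"dr":[-0.12,0,0],"dp":[0,0,4],"fingers":1},{"dr":[-0.12,0,0],"dp":[0,0,4],"fingers":1},{"dr":[-0.12,0,0],"dp":[0,0,2],"fingers":1},{"dr":[-0.12,0,0],"dp":[0,0,0],"fingers":1}]'
python3 -m pendant '[{"dr":[-0.12,0,0],"dp":[0,0,0],"fingers":1},{"dr":[-0.12,0,0],"dp":[0,0,0],"fingers":1},{"dr":[-0.12,0,0],"dp":[0,0,0],"fingers":1},{"dr":[-0.12,0,0],"dp":[0,0,0],"fingers":1},{"dr":[-0.12,0,0],"dp":[0,0,0],"fingers":1}]'
python3 -m pendant '[{"dr":[-0.12,0,0],"dp":[0,0,0],"fingers":1},{"dr":[-0.12,0,0],"dp":[0,0,0],"fingers":1},{"dr":[-0.1,0,0],"dp":[0,0,0],"fingers":1},{"dr":[0,0,0],"dp":[0,-3,0],"fingers":1},{"dr":[0,0,0],"dp":[0,-3,0],"fingers":1}]'; done
python3 -c "
from h import *; from plant import robot
goto(robot,[.485,-.2345,.1],[0.078,.997])"
```

```text
clock: 5.62
ee_pos: [0.4535, -0.0412, 0.2268]
tool_rot: [0.617, 0.352, 0.607, -0.356]
ft_force: [-0.7, 0.2, -1.8]
gripper_width: 0.0857
clock: 6.03
ee_pos: [0.4549, -0.0446, 0.232]
tool_rot: [0.697, 0.146, 0.685, -0.153]
ft_force: [-0.7, 0.7, 0.1]
gripper_width: 0.0855
clock: 6.45
ee_pos: [0.4523, -0.1023, 0.2377]
tool_rot: [0.715, 0.016, 0.699, -0.025]
ft_force: [-0.8, 0.7, -0.2]
gripper_width: 0.0855
t 6.45 p [ 0.4523 -0.1023  0.2377] f [-0.8  0.7 -0.2] w 0.0855
[[0.022, 0.058, 0.998], [-0.013, 0.998, -0.057], [-1.0, -0.012, 0.023]] q6 [-0.38 -0.37  1.99 -0.    1.49 -1.89]
dp [ 14.01 -12.85   3.71]
dr 1 [0.02  0.023 0.011]
dr -1 [-3.121 -0.018  0.036]
```

```bash
python3 -m pendant '[{"dr":[0.02,0.023,0.011],"dp":[2,-3.2,0.9],"fingers":1},{"dr":[0,0,0],"dp":[2,-3.2,0.9],"fingers":1},{"dr":[0,0,0],"dp":[2,-3.2,0.9],"fingers":1},{"dr":[0,0,0],"dp":[2,-2.8,0.9],"fingers":1},{"dr":[0,0,0],"dp":[2,0,0],"fingers":1}]'
python3 -c "
from h import *; from plant import robot
goto(robot,[.485,-.2345,.02],[0.078,.997])
s=robot.snapshot('wrist'); np.savez('pics/w3.npz',mtx=s['mtx'],cam_to_world=s['cam_to_world']);cv2.imwrite('pics/w3.png',s['pixels'])"
```

```text
clock: 6.87
ee_pos: [0.4866, -0.2415, 0.1496]
tool_rot: [0.714, 0.024, 0.699, -0.033]
ft_force: [1.1, 0.3, 0.9]
gripper_width: 0.0852
t 6.87 p [ 0.4866 -0.2415  0.1496] f [1.1 0.3 0.9] w 0.0852
[[0.021, 0.08, 0.997], [-0.013, 0.997, -0.08], [-1.0, -0.012, 0.022]] q6 [-0.6  -0.08  1.91  0.    1.29 -2.09]
dp [12.95  0.84 -0.51]
dr 1 [-0.002  0.022  0.012]
dr -1 [ 3.14   0.018 -0.035]
```

View pics/w3.png

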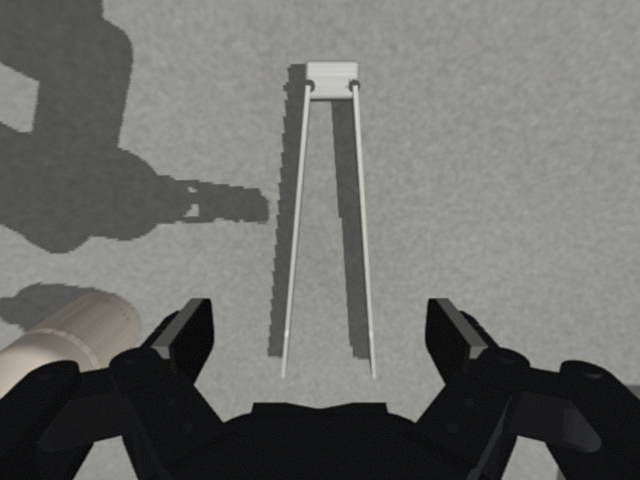

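The wrist view shows the tongs' head at (332,80), pins at (309,86) and (355,86), and tips at (283,377) and (374,377). The tongs lie between the open fingers and the bottle is well to the left.

Run:
```python
from h import *; from plant import robot
d=np.load("pics/w3.npz");K,T=d["mtx"],d["cam_to_world"]
a=[ray(u,v,K,T,.026)[:2] for u,v in((283,377),(374,377),(309,86),(355,86))]
t=(a[0]+a[1])/2;p=(a[2]+a[3])/2;x=(t-p);L=np.linalg.norm(x);x/=L
print(np.round(a,4),L,x,p+x*.1,t-x*.129)
o=(p+x*.1+t-x*.129)/2
goto(robot,[*o,.013],[-x[1],x[0]])
```

```text
[[ 0.6082 -0.2832]
 [ 0.6136 -0.207 ]
 [ 0.3849 -0.2414]
 [ 0.3873 -0.2114]] 0.22556050853036722 [ 0.99655895 -0.08288698] [ 0.48575528 -0.23467706] [ 0.48232763 -0.23439197]
t 6.92 p [ 0.4839 -0.2383  0.1444] f [-2.4  1.3 -3. ] w 0.0857
[[0.014, 0.079, 0.997], [-0.007, 0.997, -0.079], [-1.0, -0.006, 0.015]] q6 [-0.6  -0.08  1.91  0.    1.29 -2.09]
dp [13.13  0.45 -0.21]
dr 1 [0.003 0.015 0.006]
dr -1 [-3.138 -0.01   0.023]
```

```bash
python3 -m pendant '[{"dr":[0.003,0.015,0.006],"dp":[2.5,0.4,-0.2],"fingers":1},{"dr":[0,0,0],"dp":[3,0,0],"fingers":1},{"dr":[0,0,0],"dp":[3,0,0],"fingers":1},{"dr":[0,0,0],"dp":[2.5,0,0],"fingers":1},{"dr":[0,0,0],"dp":[0.5,0,0],"fingers":1}]'
python3 -c "
from h import *; from plant import robot
goto(robot,[.484,-.2345,.013],[.0829,.9966])"
```

```text
clock: 7.33
ee_pos: [0.4856, -0.2356, 0.0319]
tool_rot: [0.708, 0.029, 0.705, -0.031]
ft_force: [-0.1, 0.7, -1.9]
gripper_width: 0.0853
t 7.33 p [ 0.4856 -0.2356  0.0319] f [-0.1  0.7 -1.9] w 0.0853
[[0.005, 0.084, 0.996], [-0.003, 0.996, -0.084], [-1.0, -0.002, 0.005]] q6 [-0.59  0.08  1.96  0.    1.09 -2.08]
dp [ 1.89  0.1  -0.18]
dr 1 [-0.001  0.005  0.002]
dr -1 [ 3.141e+00  3.000e-03 -8.000e-03]
```

```bash
python3 -m pendant '[{"dr":[0,0.005,0],"dp":[1.2,0.1,-0.2],"fingers":1},{"dr":[0,0,0],"dp":[0.6,0,0],"fingers":0.8},{"dr":[0,0,0],"dp":[0,0,0],"fingers":0.55},{"dr":[0,0,0],"dp":[0,0,0],"fingers":0.55},{"dr":[0,0,0],"dp":[0,0,0],"fingers":0.55}]' 40
python3 -c "
from h import *; from plant import robot
goto(robot,[.484,-.2345,.013],[.0829,.9966])"
```

```text
clock: 7.75
ee_pos: [0.4867, -0.2348, 0.0182]
tool_rot: [0.708, 0.027, 0.705, -0.031]
ft_force: [0.6, 0.9, -0.7]
gripper_width: 0.0469
t 7.75 p [ 0.4867 -0.2348  0.0182] f [ 0.6  0.9 -0.7] w 0.0469
[[0.004, 0.082, 0.997], [-0.005, 0.997, -0.082], [-1.0, -0.005, 0.005]] q6 [-0.59  0.1   1.97 -0.    1.07 -2.07]
dp [ 0.52  0.01 -0.28]
dr 1 [0.001 0.005 0.005]
dr -1 [-3.141 -0.007  0.007]
```

Contact is a bit high on the arms, so I'll open, go 5 mm lower and close again before lifting.

```bash
python3 -m pendant '[{"dr":[0,0.005,0],"dp":[0,0,0],"fingers":0.75},{"dr":[0,0,0],"dp":[0.5,0,-0.2],"fingers":0.75},{"dr":[0,0,0],"dp":[0.3,0,0],"fingers":0.53},{"dr":[0,0,0],"dp":[0,0,0],"fingers":0.53},{"dr":[0,0,0],"dp":[0,0,0],"fingers":0.53}]'
python3 -m pendant '[{"dr":[0,0,0],"dp":[-0.6,0,0],"fingers":0.53},{"dr":[0,0,0],"dp":[-1,0,0],"fingers":0.53},{"dr":[0,0,0],"dp":[-1,0,0],"fingers":0.53},{"dr":[0,0,0],"dp":[-1,0,0],"fingers":0.53},{"dr":[0,0,0],"dp":[-1,0,0],"fingers":0.53}]'
python3 -c "
from h import *; from plant import robot
state(robot)
s=robot.snapshot('wrist'); np.savez('pics/w4.npz',mtx=s['mtx'],cam_to_world=s['cam_to_world']);a=s['pixels']
b=robot.snapshot('scene')['pixels'][150:330,100:320]
o=np.vstack([cv2.resize(a,(640,480))[:,:]]);cv2.imwrite('pics/w4.png',np.hstack([cv2.resize(a,(400,300)),cv2.resize(b,(400,300))]))"
```

```text
clock: 8.17
ee_pos: [0.4887, -0.2372, 0.0159]
tool_rot: [0.709, 0.025, 0.704, -0.033]
ft_force: [-0.1, -0.2, -1.4]
gripper_width: 0.0454
clock: 8.58
ee_pos: [0.4855, -0.235, 0.0618]
tool_rot: [0.707, 0.027, 0.706, -0.031]
ft_force: [-0.2, 0.1, -0.5]
gripper_width: 0.0449
t 8.58 p [ 0.4855 -0.235   0.0618] f [-0.2  0.1 -0.5] w 0.0449
[[0.001, 0.082, 0.997], [-0.006, 0.997, -0.082], [-1.0, -0.006, 0.002]] q6 [-0.59  0.03  1.95 -0.    1.15 -2.07]
```

View pics/w4.png

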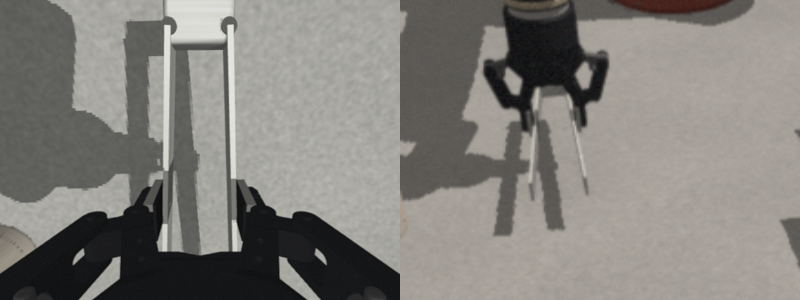

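The tongs are lifted off the worktop, level and straight, with the jaws open. I'll go up, then across to the cartridge.

```bash
python3 -m pendant '[{"dr":[0,0,0],"dp":[-2,0,0],"fingers":0.53},{"dr":[0,0,0],"dp":[-2.5,0,0],"fingers":0.53},{"dr":[0,0,0],"dp":[-2.5,0,0],"fingers":0.53},{"dr":[0,0,0],"dp":[-2,0,0],"fingers":0.53},{"dr":[0,0,0],"dp":[-0.5,1.5,0],"fingers":0.53}]'
python3 -m pendant '[{"dr":[0,0,0],"dp":[0,2,0],"fingers":0.53},{"dr":[0,0,0],"dp":[0,2.5,0],"fingers":0.53},{"dr":[0,0,0],"dp":[0,2.5,0],"fingers":0.53},{"dr":[0,0,0],"dp":[0,2.5,0],"fingers":0.53},{"dr":[0,0,0],"dp":[0,2.5,0],"fingers":0.53}]'
python3 -m pendant '[{"dr":[0,0,0],"dp":[0,2.5,0],"fingers":0.53},{"dr":[0,0,0],"dp":[0,2.5,0],"fingers":0.53},{"dr":[0,0,0],"dp":[0,2.5,0],"fingers":0.53},{"dr":[0,0,0],"dp":[0,2.5,0],"fingers":0.53},{"dr":[0,0,0],"dp":[0,2.5,0],"fingers":0.53}]'
python3 -c "
from h import *; from plant import robot
goto(robot,[.4958,.1485,.15],[.082,.9966])"
```

```text
clock: 9.1
ee_pos: [0.4855, -0.2202, 0.1602]
tool_rot: [0.707, 0.027, 0.706, -0.032]
ft_force: [-0.1, -0.6, -0.5]
gripper_width: 0.0453
clock: 9.52
ee_pos: [0.4975, -0.0999, 0.1641]
tool_rot: [0.71, 0.028, 0.703, -0.036]
ft_force: [0.4, 0.6, -0.5]
gripper_width: 0.0453
clock: 9.93
ee_pos: [0.5078, 0.0308, 0.1626]
tool_rot: [0.71, 0.029, 0.703, -0.036]
ft_force: [0.7, 0.6, -1.1]
gripper_width: 0.0452
t 9.93 p [0.5078 0.0308 0.1626] f [ 0.7  0.6 -1.1] w 0.0452
[[0.009, 0.092, 0.996], [-0.012, 0.996, -0.092], [-1.0, -0.011, 0.01]] q6 [-0.08 -0.17  1.96 -0.01  1.34 -1.56]
dp [ 1.12 11.62 -2.29]
dr 1 [-0.01   0.01   0.011]
dr -1 [ 3.132  0.017 -0.016]
```

```bash
python3 -m pendant '[{"dr":[-0.01,0.01,0.011],"dp":[0.2,2.4,-0.5],"fingers":0.53},{"dr":[0,0,0],"dp":[0.2,2.4,-0.5],"fingers":0.53},{"dr":[0,0,0],"dp":[0.2,2.4,-0.5],"fingers":0.53},{"dr":[0,0,0],"dp":[0.2,2.2,-0.5],"fingers":0.53},{"dr":[0,0,0],"dp":[0,1.5,0],"fingers":0.53}]'
python3 - <<'E'
from h import *; from plant import robot
s=robot.snapshot('top');a=s['pixels'];K,T=s['mtx'],s['cam_to_world']
c=robot.snapshot('scene');b=c['pixels'];np.savez('pics/s5.npz',mtx=c['mtx'],cam_to_world=c['cam_to_world'])
cv2.imwrite("pics/c5.png",np.hstack([cv2.resize(cv2.convertScaleAbs(a[150:330,190:340],alpha=1.4),None,fx=2.5,fy=2.5),cv2.resize(b[130:310,310:478],None,fx=2.5,fy=2.5)]))
goto(robot,[.4958,.1485,.15],[.082,.9966])
E
```

```text
clock: 10.35
ee_pos: [0.4952, 0.1482, 0.1538]
tool_rot: [0.707, 0.029, 0.707, -0.028]
ft_force: [0.5, -0.6, -0.9]
gripper_width: 0.0453
t 10.45 p [0.4959 0.1483 0.1542] f [-0.1 -0.5 -0.7] w 0.0455
[[0.001, 0.078, 0.997], [0.001, 0.997, -0.078], [-1.0, 0.001, 0.001]] q6 [ 0.15 -0.14  1.95  0.    1.33 -1.35]
dp [ 0.42  0.02 -0.01]
dr 1 [ 0.004  0.001 -0.001]
dr -1 [-3.137e+00  2.000e-03  1.000e-03]
```

View pics/c5.png

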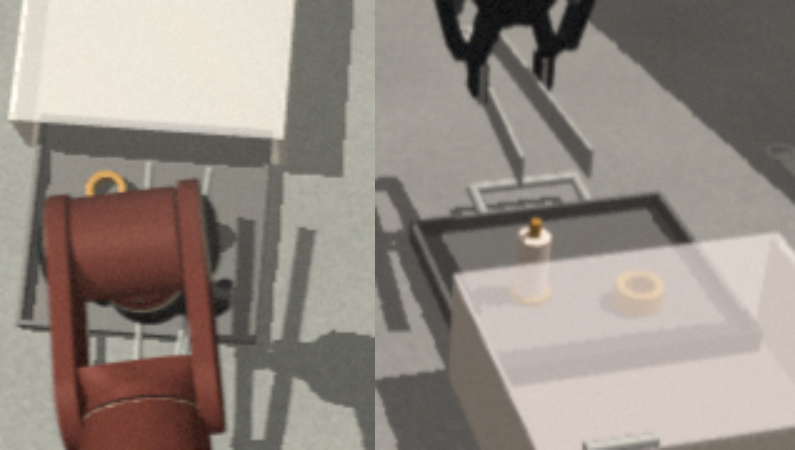

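The right-hand view shows the jaws above the cartridge: the arm tips are at crop (521,170) and (590,160), and the spindle at (536,222). In the top view the tips are at (149,163) and (209,168). I'll check this numerically.

Run:
```python
from h import *
d=np.load("pics/top0.npz");K,T=d["mtx"],d["cam_to_world"]
a=ray(190+149/2.5,150+163/2.5,K,T,.164);b=ray(190+209/2.5,150+168/2.5,K,T,.164);print("top tips",a,b,(a+b)/2,"jaw",(a+b)[:2]/2-.021*np.array([.997,-.078]))
d=np.load("pics/s5.npz");K,T=d["mtx"],d["cam_to_world"]
px=lambda x,y:(310+(x-375)/2.5-.3,130+y/2.5-.3)
for z,q in((.164,((523,159),(591,149))),(.138,((522,184),(591,174)))):
  a,b=[ray(*px(*p),K,T,z) for p in q];print("scene",z,a.round(4),b.round(4),((a+b)/2).round(4))
print("spindle",ray(*px(536,221),K,T,.084).round(4),"body top",ray(*px(535,236),K,T,.070).round(4),"foot",ray(*px(531,296),K,T,.013).round(4))
tp=np.array([.4958,.1485]);print("predicted tips mid",tp+.125*np.array([.997,-.078]))
```

```text
top tips [0.62768467 0.16438826 0.164     ] [0.62389587 0.10852373 0.164     ] [0.62579027 0.136456   0.164     ] jaw [0.60485327 0.138094  ]
scene 0.164 [0.6246 0.1112 0.164 ] [0.6244 0.1681 0.164 ] [0.6245 0.1397 0.164 ]
scene 0.138 [0.6197 0.114  0.138 ] [0.6201 0.1724 0.138 ] [0.6199 0.1432 0.138 ]
spindle [0.5957 0.139  0.084 ] body top [0.5969 0.1387 0.07  ] foot [0.6026 0.1369 0.013 ]
predicted tips mid [0.620425 0.13875 ]
```

Jaw centre is about (0.602, 0.139) and the cartridge about (0.599, 0.139), which is well centred. Going down.

```bash
python3 -m pendant '[{"dr":[0.004,0,0],"dp":[1.5,0,-0.2],"fingers":0.53},{"dr":[0,0,0],"dp":[2,0,0],"fingers":0.53},{"dr":[0,0,0],"dp":[2,0,0],"fingers":0.53},{"dr":[0,0,0],"dp":[1.5,0,0],"fingers":0.53},{"dr":[0,0,0],"dp":[0.5,0,0],"fingers":0.53}]'
python3 -c "
from h import *; from plant import robot
goto(robot,[.494,.1485,.052],[.082,.9966])"
```

```text
clock: 10.87
ee_pos: [0.4969, 0.1464, 0.0803]
tool_rot: [0.71, 0.029, 0.703, -0.029]
ft_force: [0.0, 0.2, -2.6]
gripper_width: 0.0458
t 10.87 p [0.4969 0.1464 0.0803] f [ 0.   0.2 -2.6] w 0.0458
[[0.009, 0.081, 0.997], [-0.0, 0.997, -0.081], [-1.0, 0.0, 0.009]] q6 [ 0.14 -0.05  2.   -0.    1.18 -1.35]
dp [ 2.83  0.19 -0.33]
dr 1 [ 0.001  0.009 -0.   ]
dr -1 [-3.14e+00  1.00e-03  1.40e-02]
```

```bash
python3 -m pendant '[{"dr":[0,0.009,0],"dp":[0.8,0.2,-0.3],"fingers":0.53},{"dr":[0,0,0],"dp":[1,0,0],"fingers":0.53},{"dr":[0,0,0],"dp":[0.8,0,0],"fingers":0.53},{"dr":[0,0,0],"dp":[0.2,0,0],"fingers":0.53},{"dr":[0,0,0],"dp":[0,0,0],"fingers":0.53}]'
python3 - <<'E'
from h import *; from plant import robot
goto(robot,[.494,.1485,.052],[.082,.9966])
b=robot.snapshot('scene')['pixels']
cv2.imwrite("pics/c6.png",cv2.resize(b[150:290,320:500],None,fx=4,fy=4,interpolation=cv2.INTER_CUBIC))
E
```

```text
clock: 11.28
ee_pos: [0.4942, 0.1466, 0.05]
tool_rot: [0.706, 0.029, 0.707, -0.03]
ft_force: [0.9, 0.5, -1.0]
gripper_width: 0.0457
t 11.28 p [0.4942 0.1466 0.05  ] f [ 0.9  0.5 -1. ] w 0.0457
[[-0.001, 0.083, 0.997], [-0.0, 0.997, -0.083], [-1.0, -0.001, -0.001]] q6 [ 0.14 -0.    2.01 -0.    1.13 -1.34]
dp [-0.2   0.18 -0.03]
dr 1 [-0.001 -0.001  0.001]
dr -1 [3.141e+00 1.000e-03 2.000e-03]
```

View pics/c6.png

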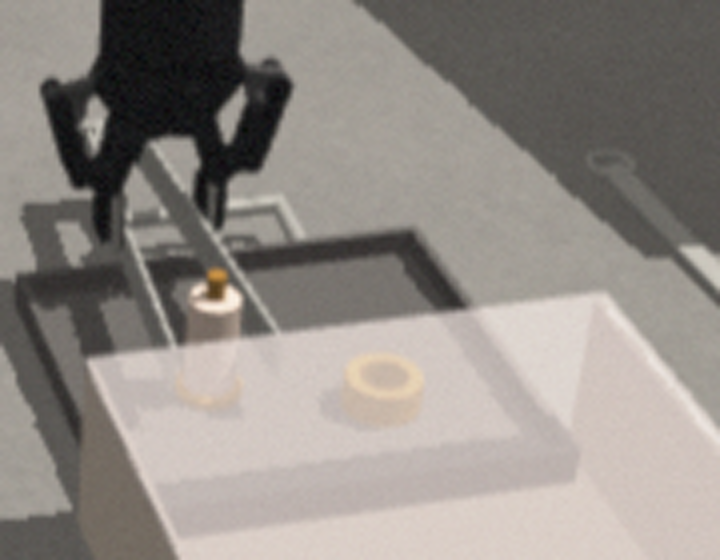

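The cartridge (213,320) stands between the two arms (tips at about (175,350) and (283,330)), with the arms above the tray rim and the gripper well behind. Now closing.

```bash
python3 -m pendant '[{"dr":[0,0,0],"dp":[0,0.1,0],"fingers":0.46},{"dr":[0,0,0],"dp":[0,0,0],"fingers":0.42},{"dr":[0,0,0],"dp":[0,0,0],"fingers":0.38},{"dr":[0,0,0],"dp":[0,0,0],"fingers":0.3},{"dr":[0,0,0],"dp":[0,0,0],"fingers":0.2}]' 40
python3 -m pendant '[{"dr":[0,0,0],"dp":[0,0,0],"fingers":0.2},{"dr":[0,0,0],"dp":[0,0,0],"fingers":0.2},{"dr":[0,0,0],"dp":[0,0,0],"fingers":0.2},{"dr":[0,0,0],"dp":[0,0,0],"fingers":0.2},{"dr":[0,0,0],"dp":[0,0,0],"fingers":0.2}]'
```

```text
clock: 11.75
ee_pos: [0.4959, 0.1482, 0.0525]
tool_rot: [0.707, 0.029, 0.706, -0.029]
ft_force: [-0.4, 0.0, -2.8]
gripper_width: 0.0325
clock: 12.17
ee_pos: [0.496, 0.1483, 0.0529]
tool_rot: [0.708, 0.029, 0.705, -0.029]
ft_force: [-1.1, 0.3, -2.9]
gripper_width: 0.033
```

The fingers stopped at 33 mm, about the expected 34 mm, so the jaws are shut on the body. Lifting gently.

```bash
python3 -m pendant '[{"dr":[0,0,0],"dp":[-0.5,0,0],"fingers":0.2},{"dr":[0,0,0],"dp":[-1,0,0],"fingers":0.2},{"dr":[0,0,0],"dp":[-1.2,0,0],"fingers":0.2},{"dr":[0,0,0],"dp":[-1.2,0,0],"fingers":0.2},{"dr":[0,0,0],"dp":[-1.2,0,0],"fingers":0.2}]'
python3 -m pendant '[{"dr":[0,0,0],"dp":[-1.2,0,0],"fingers":0.2},{"dr":[0,0,0],"dp":[-1.2,0,0],"fingers":0.2},{"dr":[0,0,0],"dp":[-1.2,0,0],"fingers":0.2},{"dr":[0,0,0],"dp":[-0.8,0,0],"fingers":0.2},{"dr":[0,0,0],"dp":[-0.3,0,0],"fingers":0.2}]'
python3 -m pendant '[{"dr":[0,0,0],"dp":[0,0,0],"fingers":0.2},{"dr":[0,0,0],"dp":[0,0,0],"fingers":0.2},{"dr":[0,0,0],"dp":[0,0,0],"fingers":0.2},{"dr":[0,0,0],"dp":[0,0,0],"fingers":0.2},{"dr":[0,0,0],"dp":[0,0,0],"fingers":0.2}]'
python3 - <<'E'
from h import *; from plant import robot
state(robot)
a=robot.snapshot('scene');b=a['pixels'];np.savez('pics/s7.npz',mtx=a['mtx'],cam_to_world=a['cam_to_world'])
cv2.imwrite("pics/c7.png",cv2.resize(b[110:260,310:500],None,fx=4,fy=4,interpolation=cv2.INTER_CUBIC))
E
```

```text
clock: 12.58
ee_pos: [0.4935, 0.1479, 0.1052]
tool_rot: [0.705, 0.029, 0.708, -0.029]
ft_force: [-0.3, 1.1, -2.1]
gripper_width: 0.0329
clock: 13.0
ee_pos: [0.4964, 0.1484, 0.1644]
tool_rot: [0.709, 0.03, 0.704, -0.029]
ft_force: [-0.4, 0.0, -2.8]
gripper_width: 0.0328
clock: 13.42
ee_pos: [0.4963, 0.1484, 0.1651]
tool_rot: [0.71, 0.03, 0.703, -0.029]
ft_force: [0.6, -0.1, -0.9]
gripper_width: 0.0327
t 13.42 p [0.4963 0.1484 0.1651] f [ 0.6 -0.1 -0.9] w 0.0327
[[0.009, 0.082, 0.997], [0.001, 0.997, -0.082], [-1.0, 0.002, 0.009]] q6 [ 0.15 -0.15  1.94 -0.    1.34 -1.34]
```

View pics/c7.png

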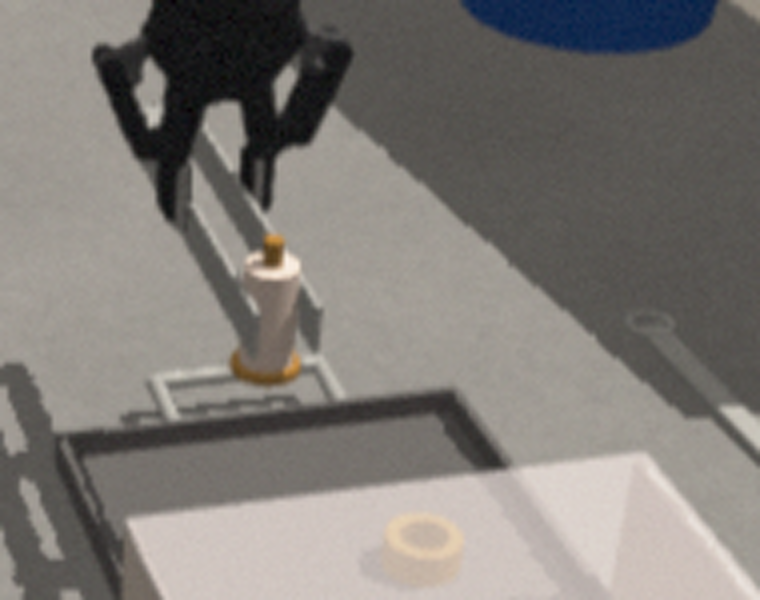

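The cartridge hangs upright between the jaws, foot at (266,365) and spindle at (274,245). It is clear of the tray and housing, the ring is in the tray at (422,545), and the handle is still out at (150,380). I'll do a numeric check, then hand in.

Run:
```python
from h import *; from plant import robot
d=np.load("pics/s7.npz");K,T=d["mtx"],d["cam_to_world"]
r=lambda x,y,z:ray(310+x/4-.4,110+y/4-.4,K,T,z).round(3)
print("handle end",r(153,380,.024),"cart z .122: foot",r(266,366,.125),"spindle",r(274,243,.196))
o=state(robot);print("qd",abs(o["qd"]).max().round(4))
robot.finish_job()
```

```text
handle end [0.44  0.139 0.024] cart z .122: foot [0.596 0.14  0.125] spindle [0.597 0.139 0.196]
t 13.47 p [0.4962 0.1484 0.1649] f [-0.1  1.2 -2.5] w 0.0324
[[0.009, 0.082, 0.997], [0.001, 0.997, -0.082], [-1.0, 0.002, 0.009]] q6 [ 0.15 -0.15  1.94 -0.    1.34 -1.34]
qd 0.0021
the job is handed in; nothing more can be done
```

The job is handed in at 13.5 s. I pulled the tray to its stop, lifted the tongs by their arms, closed them on the cartridge and lifted it upright. `finish_job` gives no verdict.

**Last checks:**
- **Cartridge:** its underside is at about z 0.12 m, over the tray at about (0.596, 0.140). Its foot and spindle line up within about 2 mm in plan. It looks clear of the tray and housing.
- **Grip and motion:** the fingers hold the tongs at 32–33 mm (34 expected), and the arm is still, with joint speeds at or below 0.002 rad/s.
- **Tray and ring:** the handle is at x about 0.44 to 0.45, which is the stop position. The ring lies in the tray.
- **Bottle and wrench:** the arm kept clear of both, but I did not measure them again at the end.

**Disagreement:** the gripper pulled the tray only about 122 mm, not 140. The first picture showed it already about 17 mm out. The pull then met a firm stop that matched the expected handle position, so I took it as fully out. The tool tilted about 0.1 rad against the stop, and I straightened it before lifting away.

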